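# Run down the last wing nut on the pressure cooker

### The job

The lid of the big pressure cooker is on and five of its six wing nuts are tight; the one straight across the lid from the pressure gauge is still loose. Turn that one clockwise with a fingertip, stroke after stroke against its wings, until it is snug and will turn no further: finger-tight only, without pinching the nut or forcing it. Leave the regulator weight on the lid, the cups and the jug where they stand.

Things in the scene. Friction and masses are not known exactly. Their poses are not given: they have to be found in the camera images.
- cooker: Cast-aluminium pressure cooker, fixed and heavy. Origin at the centre of its underside, on the table; z up; its own -x points from the middle to the loose wing nut, +x to the gauge. Pot 240 mm in diameter, lid flange 268 mm, flange top 174 mm above the table. Six lugs (34 mm wide, reaching 167 mm from the middle) stick out at flange height, 60 degrees apart, each with bolt and black wing nut.
- lug (a point): Centre of the loose nut's lug, on its top face, 174 mm above the table and 150 mm from the cooker's middle; axes as the cooker's. A 10 mm bolt stands here, its top 38 mm above this point; a 26 mm washer, 2 mm thick, lies under the nut. Outward and to both sides there is free room above the lug; two side handles on the pot (its +y and -y sides) stay below lug height, 175 mm from the middle.
- lid_top (a point): Crown of the domed lid, in the middle, 204 mm above the table. The dome's steep skirt stands 113 mm from the middle, from the flange (174 mm above the table) up to 190 mm: the wings pass only about 2 mm from it, so there is no room for a finger between wing tip and dome. A grab handle spans the crown along the cooker's y: 100 mm long, top 237 mm above the table.
- gauge (a point): Centre of the upward white dial of the pressure gauge, 54 mm in diameter, 250 mm above the table, 72 mm from the cooker's middle, opposite the loose nut.
- wing_nut (a point): Point on the loose wing nut's axis, 16 mm above the hub's underside, half-way up its wings; turns with the nut: x along the two alike wings, z up. Hub 24 mm in diameter at the foot, 19 mm above, 16 mm high. Wings: upright, flat, 7 mm thick, to 35 mm from the axis, from 5 to 27 mm above the hub's underside. When snug, this point is 192 mm above the table; loose, up to 4 mm more (2.5 mm a turn).
- nut (a joint): Turning angle of the loose wing nut in rad: 0 when it is snug on its lug (a stop with a little give, as of a seal), negative while it is loose (it starts at -9.5 to -6.5, that is 1 to 1.5 turns off); it grows as the nut is turned clockwise seen from above. It turns easily (about 1 N at the wings) and stays where it is left.
- weight: Bystander, must stay: steel regulator weight, 32 mm in diameter, 30 mm high, 85 g, standing loose on the vent boss of the lid; origin at the centre of its underside, 207 mm above the table.
- cup_a: Bystander, must stay: red plastic drinking cup, rim 74 mm in diameter, 105 mm high; origin at the centre of its underside.
- cup_b: Bystander, must stay: another such cup, same size; origin at the centre of its underside.
- jug: Bystander, must stay: clear plastic jug, 112 mm in diameter, 160 mm high, handle towards its +y; origin at the centre of its underside.

How it is judged:
By the outcome, as a careful person would: the job done as asked, in the order asked, and still so for the second after the job is handed in, with the robot touching nothing.
It also fails if it takes over 61 s, if anything falls off the work surface, if the arm or the gripper's body presses on something with over 40 N, if the wrist force passes 120 N, or if a joint passes its speed limit or range.

### The arm

A 6-joint arm with a two-finger parallel gripper is mounted at the origin on the work surface. World frame = base frame: x ahead of the robot, y to its left, z up, the work surface at z = 0. Lengths are in m, angles in rad, forces in N, time in s.
With the tool pointing down it reaches from about 0.4 to 0.825 m from the base axis. Payload 7 kg.
Tool frame: the origin (TCP) lies on the centre line of the jaws, within the pads' length; the fingertips stand 25 mm ahead of it and the grasp point (between the pads) lies 6 mm ahead of it; z points along the fingers, y is the direction in which the jaws open and shut (so a half turn about z gives the same grasp; the last joint's range is limited). The gripper opens to 88 mm and grips with 3 to 60 N. Pads are 19 mm wide; open, the fingers measure 130 mm over their backs; the gripper's body (78 mm by 193 mm) begins 47 mm behind the grasp point.
Start: joints at [-0.992, 0.359, 0.012, 0, -1.224, -0.288], TCP at [0.194, -0.647, 0.252] pointing down, gripper open.
Joint ranges: [-3.07, 3.07], [-1.43, 2.12], [-1.02, 1.25], [-3.03, 1.67], [-3.05, -0], [-3.03, 3.03]. Speed limits (rad/s): [2.39, 2.39, 3.01, 3.14, 3.14, 3.14].

### API

Orientations are given as [roll, pitch, yaw] about the fixed x, y, z axes, in that order (R = Rz(yaw) Ry(pitch) Rx(roll)).
In Python, from station import * gives the robot as it stands. The module is installed in compiled form; this text tells all that it offers.
- The arm moves only by the tool step_arm, never from a script. Its argument "commands" is text: rows parted by semicolons, each of 6 numbers parted by spaces: the shift along the tool's x, y, z in mm, then the turn, a rotation vector about the tool's x, y, z in rad. A call has 1 to 8 rows; each row shifts and turns the commanded pose from where the row before left it, along the tool's axes as they then stand; what a row does not reach is not made up. A row lasts 1/8 s, in which the tool goes at most 62.5 mm and 10.7 degrees, less where a joint would pass 70% of its speed; a pose out of reach is approached as far as the arm can. A call is refused whole if a number of a shift passes 62.5 or a number of a turn 0.188, either way. A call with a gripper value outside its range is refused whole. "jaw" is the finger opening in mm, from 0 to 87.6, set as the call begins (left out, the last holds). The fingers move at their own pace and stop on an object; "grip_force" is the grip in N (left out, the last holds). Time passes only in rows, so rows that do not move let the fingers close. It gives the time, the measured TCP pose, the force and the opening at its end, in the units of the state.
- get_state(): the state, without advancing time (a new reading comes with each control period).
- grab_frame(name): name is "side" or "top"; returns a dict with "frame" (480x640x3 uint8, red, green, blue), "fovy" (degrees; the focal length in pixels is half the picture's height over the tangent of half this angle, whatever the lens; pixels are square), "cx", "cy" (the principal point, pixels), "k1" (the pictures are not rectified: a ray, as slopes to the right and down, at radius r is drawn at 1 + k1 r^2 times it, then the intrinsics apply), "rvec" (rotation vector, rad) and "tvec" (3), from world to camera coordinates, as OpenCV has them. Camera axes: x right, y down, z forward; pixel columns grow to the right and rows downward; lengths in m; the calibration is good to about 2 mm. A picture is of the moment at which its call begins. There is no depth.
- job_done(): hands the job in, once; it reports no verdict.
Trained networks look in a picture, given as the dict that the camera call returned (one of the last four; its "shot" number tells which), for a name from the list of things; names that differ only in an ending like _2 or _b are one class to them, and where a whole thing is asked for, a point or a joint stands for the part that bears it (a point fixed in the world has none). Each returns a list of dicts, best first, with "conf" (0 to 1); they miss things now and then, are a little off and sometimes report something else, mostly with a low value. They report only what shows in the picture. A call takes as long as a camera call.
- recognise(picture, name): "pixel" ([column, row] in pixels, amid what is visible of it).
The state is a dict: "t": time; "q": joint angles; "qd": joint speeds; "joint_efforts": joint torques, N m; "eef_pos": TCP position; "ee_rot": TCP orientation; "force": force on the tool from outside, world axes, zero at the start; "moment": the same for the moment, N m; "width": finger opening in m.
Only numpy, scipy, OpenCV 4.12 (cv2) and the standard library are available. Lean on these libraries where they do the work, as an engineer would, in place of code of your own. Each camera call takes 0.05 s, during which the arm holds its last target.

## Working session

There is one attempt and no reset: what is moved stays moved. The work goes in short steps, Python scripts to look and compute and a tool call to move; the robot and the scene stay as the last step left them, time stands still between calls to the robot, and variables do not carry over. Pictures are saved under pics/ and viewed, and the job is handed in when it is done.

Besides the shell and the picture viewer there is one more tool, called after "Request:" as name(argument=value, ...) on one line, values as JSON. step_arm: Moves the arm, as the interface text tells. Its arguments: {"type":"object","properties":{"commands":{"type":"string"},"jaw":{"type":"number"},"grip_force":{"type":"number"}},"required":["commands"]}

```bash
mkdir -p pics; cat > h.py <<'E'
from station import *
import numpy as np, cv2
def K(p):
    f=240/np.tan(np.radians(p["fovy"])/2); return f
def ray(p,px):
    f=K(p); d=np.array([(px[0]-p["cx"])/f,(px[1]-p["cy"])/f]); u=d.copy()
    for _ in range(30): u=d/(1+p["k1"]*(u@u))
    R=cv2.Rodrigues(np.array(p["rvec"],float))[0]; t=np.array(p["tvec"],float).ravel()
    return -R.T@t, R.T@np.array([u[0],u[1],1.])
def atz(p,px,z):
    o,d=ray(p,px); return o+d*(z-o[2])/d[2]
def proj(p,X):
    R=cv2.Rodrigues(np.array(p["rvec"],float))[0]; t=np.array(p["tvec"],float).ravel()
    c=R@np.array(X,float)+t; u=c[:2]/c[2]; u=u*(1+p["k1"]*(u@u)); return u*K(p)+[p["cx"],p["cy"]]
def save(p,n): cv2.imwrite("pics/"+n+".png",p["frame"][:,:,::-1])
E
python3 - <<'E'
from h import *
s=get_state(); print(s)
for n in("top","side"):
    p=grab_frame(n); save(p,n+"0"); print(n,p["fovy"],p["cx"],p["cy"],p["k1"],ray(p,(320,240)))
    for o in("cooker","gauge","wing_nut","weight","cup_a","jug","lug","lid_top"):
        try: print(o,[(np.round(r["pixel"]),round(r["conf"],2)) for r in recognise(p,o)][:4])
        except Exception as e: print(o,e)
E
```

```text
{'t': 0.0, 'q': array([-9.91927332e-01,  3.59389728e-01,  1.10689075e-02, -3.35735220e-04,
       -1.22411293e+00, -2.88139746e-01]), 'qd': array([ 0.00047627,  0.00012034, -0.00120217,  0.00045934,  0.00136505,
       -0.00061999]), 'joint_efforts': array([-8.73603381e-05, -5.82721031e+01,  2.93052417e+01,  6.99706078e+00,
        6.96653282e-03, -2.21646551e-04]), 'eef_pos': array([ 0.19336012, -0.64624619,  0.25062779]), 'ee_rot': array([ 3.13993304e+00, -1.62746027e-04, -2.85097761e+00]), 'force': array([-0.60064702, -0.37439116, -0.35119945]), 'moment': array([ 0.02411945, -0.07133619,  0.04642834]), 'width': 0.08767032017379263}
top 43.30387211469735 320.81420520053086 244.7599637512892 -0.02893876009804937 (array([ 0.30845926, -0.00212581,  1.66998999]), array([ 0.16666975,  0.01921812, -0.98585783]))
cooker [(array([352., 222.]), 0.86)]
gauge [(array([352., 222.]), 0.87), (array([348., 280.]), 0.19)]
wing_nut [(array([348., 276.]), 0.61)]
weight [(array([325., 200.]), 0.47)]
cup_a [(array([502., 319.]), 0.84), (array([478., 238.]), 0.7)]
jug [(array([174., 248.]), 0.98), (array([323., 202.]), 0.42)]
lug [(array([353., 220.]), 0.87)]
lid_top [(array([355., 223.]), 0.83)]
side 53.71557772692614 320.7388647893937 239.2409013055889 -0.06947720639080443 (array([0.06050516, 1.04387004, 0.95878046]), array([ 0.36112522, -0.74196127, -0.5648779 ]))
cooker [(array([314., 242.]), 0.56)]
gauge [(array([313., 242.]), 0.56), (array([358., 240.]), 0.44)]
wing_nut []
weight [(array([291., 220.]), 0.44)]
cup_a [(array([364., 207.]), 0.6), (array([422., 217.]), 0.58)]
jug [(array([256., 360.]), 0.89)]
lug [(array([312., 241.]), 0.82)]
lid_top [(array([314., 245.]), 0.81)]
```

```bash
python3 - <<'E'
import cv2
a=cv2.imread("pics/top0.png"); 
cv2.imwrite("pics/top0c.png",cv2.resize(a[130:330,240:510],None,fx=2.9,fy=2.9,interpolation=cv2.INTER_CUBIC))
E
```

```text
(no output)
```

View pics/top0.png

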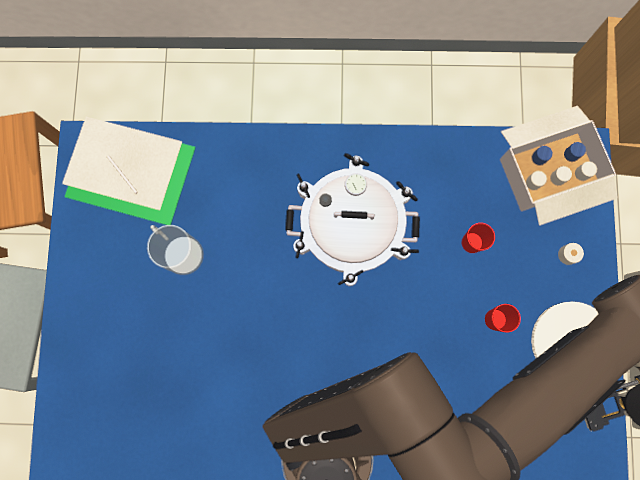

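View pics/side0.png

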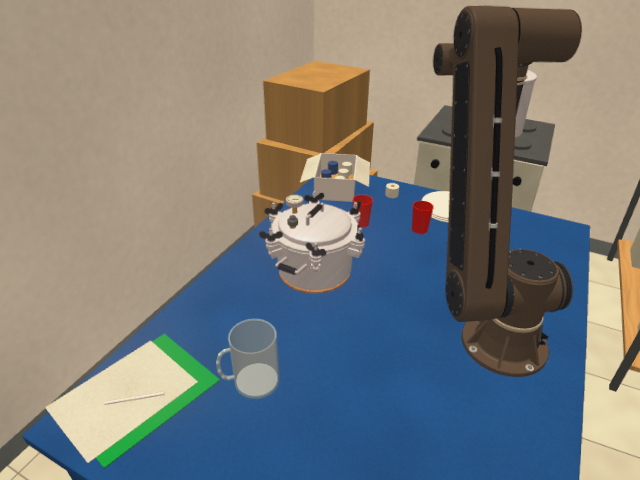

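View pics/top0c.png

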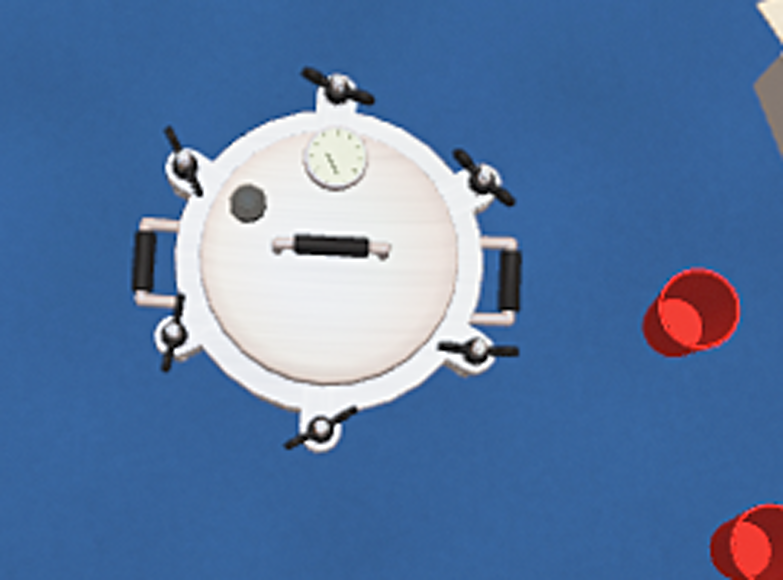

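```bash
python3 - <<'E'
from h import *
from scipy.optimize import least_squares
p=grab_frame("top")
c=np.array([(341,84),(486,177),(477,349),(320,426),(174,332),(184,163)])/2.9+[240,130]
T=[0,-60,-120,180,120,60]
pts=np.array([atz(p,q,.212) for q in c]); print(pts.round(4))
def f(v): 
    a=v[2]+np.radians(T); return (pts[:,:2]-np.c_[v[0]+.15*np.cos(a),v[1]+.15*np.sin(a)]).ravel()
s=least_squares(f,[.6,0,0]); print(s.x, (s.fun*1000).round(1))
g=atz(p,np.array((336,157))/2.9+[240,130],.25); print("gauge",g,np.linalg.norm(g[:2]-s.x[:2]),np.arctan2(*(g[:2]-s.x[:2])[::-1]))
x=s.x; n=x[:2]-.15*np.array([np.cos(x[2]),np.sin(x[2])]); print("nut",n)
w=[atz(p,np.array(q)/2.9+[240,130],.205)[:2] for q in((290,444),(354,410))]; d=w[0]-w[1]; print(w,np.linalg.norm(d),np.degrees(np.arctan2(d[1],d[0])), (w[0]+w[1])/2)
im=p["frame"][:,:,::-1].copy()
sv=cv2.resize(im[255:305,315:385],None,fx=10,fy=10,interpolation=cv2.INTER_CUBIC); cv2.imwrite("pics/nut1.png",sv)
p=grab_frame("side"); print([proj(p,[*n,z]).round(1) for z in(.212,.174)])
im=p["frame"][:,:,::-1].copy(); cv2.imwrite("pics/side1.png",cv2.resize(im[180:300,250:380],None,fx=5,fy=5,interpolation=cv2.INTER_CUBIC))
E
```

```text
[[ 0.7619 -0.0637  0.212 ]
 [ 0.6815 -0.1881  0.212 ]
 [ 0.5328 -0.18    0.212 ]
 [ 0.4656 -0.0489  0.212 ]
 [ 0.543   0.075   0.212 ]
 [ 0.6897  0.07    0.212 ]]
[ 0.61243157 -0.05594591 -0.04194471] [-0.4 -1.4 -0.4  0.8  0.8  2.6  3.   0.7  0.1 -2.  -3.1 -0.7]
gauge [ 0.68690129 -0.05847772  0.25      ] 0.07451273815091766 -0.03398480275586937
nut [ 0.46256351 -0.04965605]
[array([ 0.45077031, -0.02420859]), array([ 0.48034586, -0.0775264 ])] 0.060971322248193426 119.01726408085476 [ 0.46555808 -0.0508675 ]
[array([360.4, 227.3]), array([359.6, 238.1])]
```

View pics/nut1.png

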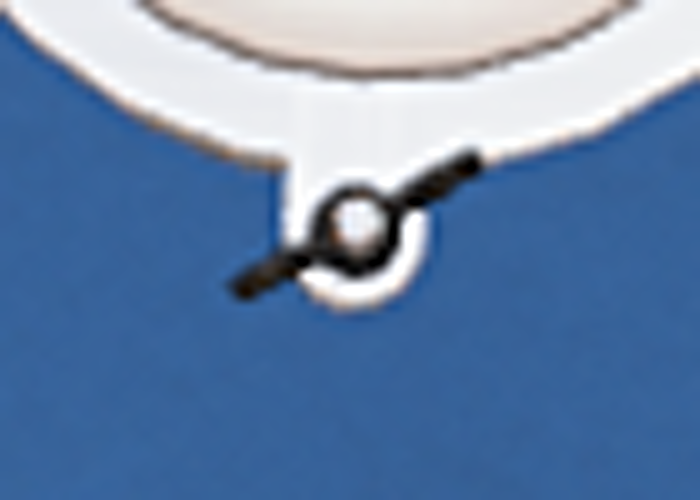

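View pics/side1.png

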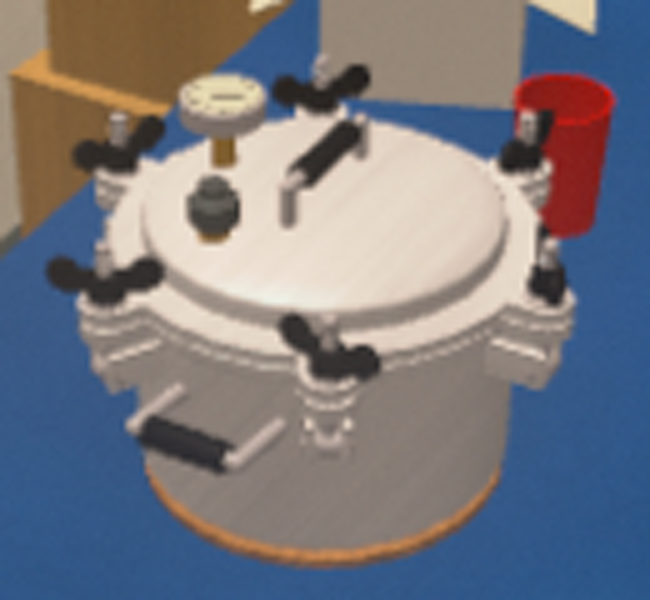

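```bash
cat >> h.py <<'E'
N=np.array([.465,-.0495])
def yaw(s): return s["ee_rot"][2]
def Rt(s):
    from scipy.spatial.transform import Rotation as Ro
    return Ro.from_euler("xyz",s["ee_rot"]).as_matrix()
def tgt(phi,r,t,z): # deg, mm
    a=np.radians(phi); d=np.array([-np.sin(a),-np.cos(a)]); e=np.array([np.cos(a),-np.sin(a)])
    return np.array([*(N+d*r/1e3+e*t/1e3),z])
def delta(X,phi=None):
    s=get_state(); d=Rt(s).T@(np.array(X)-s["eef_pos"])*1000
    print("tool shift mm",d.round(1), "turn z", None if phi is None else round((yaw(s)+np.radians(phi)+np.pi)%(2*np.pi)-np.pi,3))
def where():
    s=get_state(); y=yaw(s); phi=np.degrees(-y)%360; a=np.radians(phi)
    v=(s["eef_pos"][:2]-N)*1000
    print("t",round(s["t"],2),"phi",phi.round(1),"r",round(v@[-np.sin(a),-np.cos(a)],1),"t",round(v@[np.cos(a),-np.sin(a)],1),"z",s["eef_pos"][2].round(4),"F",s["force"].round(1),"q",s["q"].round(2), "rp",s["ee_rot"][:2].round(3))
E
python3 - <<'E'
from h import *
where(); delta([.42,-.25,.256]); s=get_state()
print(tgt(151,36,23,.256), Rt(s).T@(tgt(151,36,23,.256)-np.array([.42,-.25,.256]))*1000)
p=grab_frame("top")
for q in((502,319),(478,238)): print(atz(p,q,.06))
E
```

```text
t 1.0 phi 163.3 r -494.2 t 431.3 z 0.2516 F [ 0.2  0.7 -0.4] q [-0.99  0.36  0.01  0.   -1.22 -0.29] rp [-3.142 -0.   ]
tool shift mm [-330.7  315.1   -4.4] turn z None
[ 0.4274306  -0.02916431  0.256     ] [-7.04345897e+01  2.09433960e+02 -2.21918733e-03]
[ 0.37708202 -0.45560039  0.06      ]
[ 0.59323986 -0.39680999  0.06      ]
```

Request:
step_arm(commands="-30 28 -1 0 0 0; -43 41 -1 0 0 0; -43 41 -1 0 0 0; -43 41 0 0 0 0; -43 41 0 0 0 0; -43 41 0 0 0 0; -43 41 0 0 0 0; -43 41 0 0 0 0", jaw=0, grip_force=10)

```text
t: 2.05
eef_pos: [0.421, -0.2482, 0.255]
ee_rot: [-3.141, 0.001, -2.851]
force: [1.7, -0.8, -0.3]
width: 0.0132
```

```bash
python3 -c "
from h import *
where();delta(tgt(151,36,23,.256),151);print(get_state()['eef_pos'],get_state()['width'])"
```

```text
t 2.05 phi 163.3 r -177.8 t 99.1 z 0.255 F [ 1.7 -0.8 -0.3] q [-0.13  0.04 -0.38  0.   -1.14 -1.15] rp [-3.141e+00  1.000e-03]
tool shift mm [-69. 208.  -1.] turn z -0.215
[ 0.4210239  -0.24822864  0.25501566] 0.01316037152329965
```

Request:
step_arm(commands="-14 40 0 0 0 0; -14 42 0 0 0 0; -14 42 0 0 0 0; -14 42 0 0 0 0; -13 42 0 0 0 0; 0 0 0 0 0 -0.108; 0 0 0 0 0 -0.107; 0 0 0 0 0 0")

```text
t: 3.05
eef_pos: [0.4268, -0.0307, 0.2547]
ee_rot: [-3.142, 0.0, -2.636]
force: [-0.5, -0.2, 0.4]
width: 0.0003
```

```bash
python3 -c "
from h import *
where();delta(tgt(151,36,23,.212),151);print(get_state()['eef_pos'],get_state()['width'])
p=grab_frame('top');save(p,'a');cv2.imwrite('pics/top2.png',cv2.resize(p['frame'][230:330,290:410,::-1],None,fx=6,fy=6,interpolation=cv2.INTER_CUBIC))
p=grab_frame('side');cv2.imwrite('pics/side2.png',cv2.resize(p['frame'][140:290,270:450,::-1],None,fx=4,fy=4,interpolation=cv2.INTER_CUBIC))"
```

```text
t 3.05 phi 151.0 r 34.9 t 24.4 z 0.2547 F [-0.5 -0.2  0.4] q [ 0.39 -0.07 -0.49 -0.   -1.15 -1.46] rp [-3.142  0.   ]
tool shift mm [-1.3  1.  42.7] turn z -0.001
[ 0.42677126 -0.03072583  0.25474765] 0.00031448710362358987
```

View pics/top2.png

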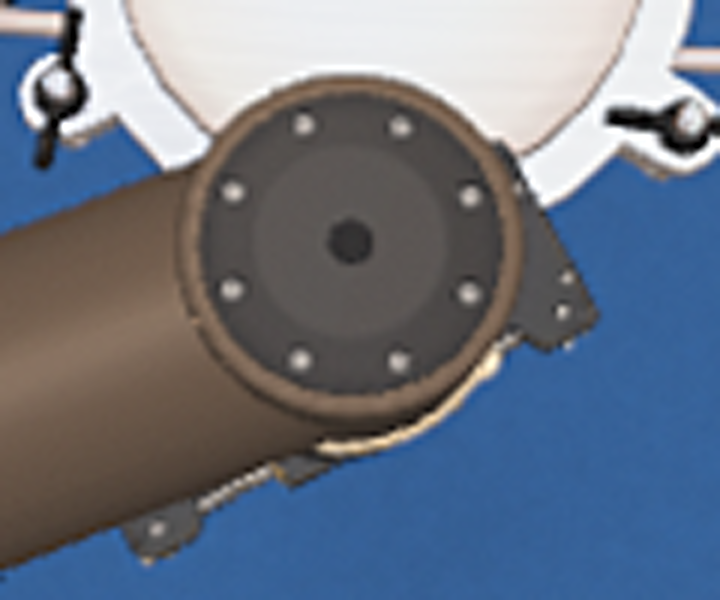

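View pics/side2.png

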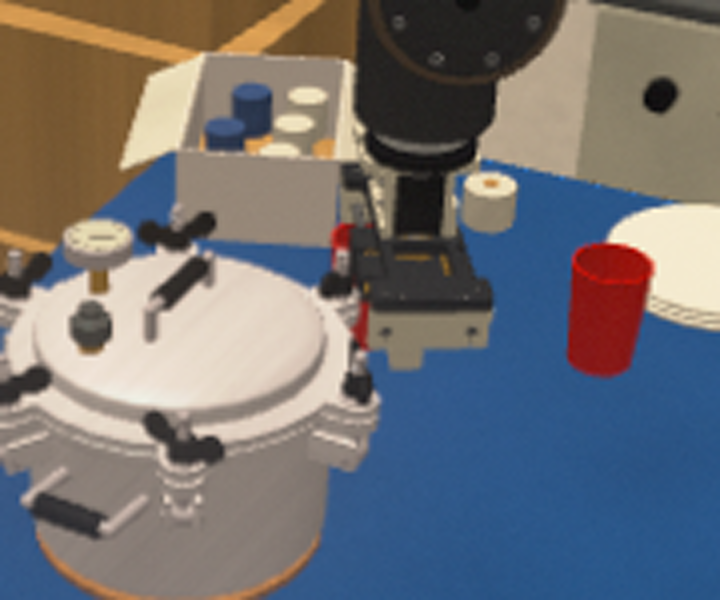

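Request:
step_arm(commands="0 1 14 0 0 0; 0 0 14 0 0 0; 0 0 14 0 0 0; 0 0 1 0 0 0; -4 0 0 0 0 0; -4 0 0 0 0 0; -3 0 0 0 0 0; 0 0 0 0 0 0")

```text
t: 4.15
eef_pos: [0.4362, -0.0246, 0.2117]
ee_rot: [-3.142, 0.0, -2.636]
force: [-0.6, -0.2, 0.0]
width: 0.0004
```

```bash
python3 -c "
from h import *
where()
p=grab_frame('side');cv2.imwrite('pics/side3.png',cv2.resize(p['frame'][180:280,310:430,::-1],None,fx=6,fy=6,interpolation=cv2.INTER_CUBIC))"
```

```text
t 4.15 phi 151.0 r 35.8 t 13.1 z 0.2117 F [-0.6 -0.2  0. ] q [ 0.4  -0.01 -0.54  0.   -1.04 -1.46] rp [-3.142  0.   ]
```

View pics/side3.png

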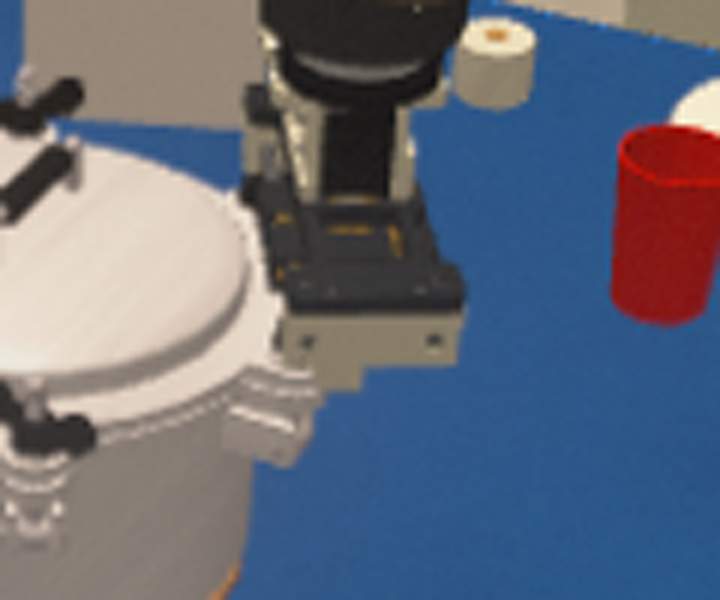

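Request:
step_arm(commands="-5.9 1.6 0 0 0 0.16; -5.9 1.6 0 0 0 0.16; -5.9 1.6 0 0 0 0.16; 0 0 0 0 0 0")

```text
t: 4.7
eef_pos: [0.4509, -0.0142, 0.2115]
ee_rot: [-3.142, -0.0, -3.115]
force: [-0.4, -0.2, -0.3]
width: 0.0005
```

```bash
python3 -c "
from h import *
where()"
```

```text
t 4.7 phi 178.5 r 35.7 t 13.1 z 0.2115 F [-0.4 -0.2 -0.3] q [ 0.41  0.02 -0.52 -0.   -1.04 -1.95] rp [-3.142 -0.   ]
```

Request:
step_arm(commands="-5.9 1.6 0 0 0 0.16; -5.9 1.6 0 0 0 0.16; -5.9 1.6 0 0 0 0.16; -5.9 1.6 0 0 0 0.16; 0 0 0 0 0 0")

```text
t: 5.32
eef_pos: [0.4748, -0.0132, 0.2115]
ee_rot: [-3.141, -0.0, 2.531]
force: [0.2, 1.0, 0.3]
width: 0.0007
```

```bash
python3 -c "
from h import *
where()
p=grab_frame('side');cv2.imwrite('pics/side4.png',cv2.resize(p['frame'][180:280,310:430,::-1],None,fx=6,fy=6,interpolation=cv2.INTER_CUBIC))"
```

```text
t 5.33 phi 215.0 r 35.4 t 12.8 z 0.2115 F [0.2 1.  0.3] q [ 0.39  0.06 -0.47  0.   -1.04 -2.57] rp [-3.141 -0.   ]
```

View pics/side4.png

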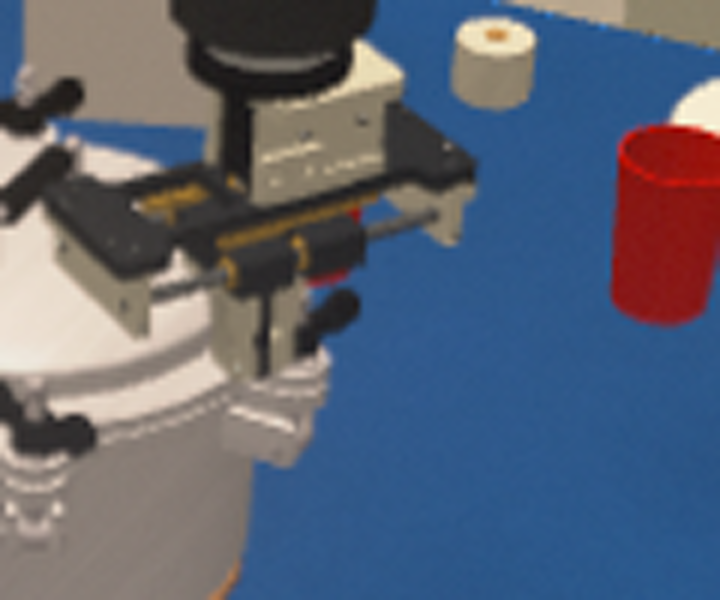

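Request:
step_arm(commands="5 0 0 0 0 0; 5 0 0 0 0 0; 0 0 -15 0 0 0; 0 0 -15 0 0 0; 0 0 -10 0 0 0; 6.1 -4.7 0 0 0 -0.18; 6.1 -4.7 0 0 0 -0.18; 6.1 -4.7 0 0 0 -0.18")

```text
t: 6.38
eef_pos: [0.4443, -0.0124, 0.2522]
ee_rot: [3.141, 0.0, 3.073]
force: [-1.1, 0.8, -0.3]
width: 0.0006
```

Request:
step_arm(commands="6.1 -4.7 0 0 0 -0.18; 6.1 -4.7 0 0 0 -0.18; 6.1 -4.7 0 0 0 -0.18; 6.1 -4.7 0 0 0 -0.18; 6.1 -4.7 0 0 0 -0.18; 6.1 -4.7 0 0 0 -0.18; 6.1 -4.7 0 0 0 -0.18; 6.1 -4.7 0 0 0 -0.18")

```text
t: 7.38
eef_pos: [0.4247, -0.0655, 0.2522]
ee_rot: [-3.141, 0.0, -1.77]
force: [0.4, 0.6, -0.4]
width: 0.0004
```

Request:
step_arm(commands="6.1 -4.7 0 0 0 -0.18; 6.1 -4.7 0 0 0 -0.18; 6.1 -4.7 0 0 0 -0.18; 6.1 -4.7 0 0 0 -0.18; 6.1 -4.7 0 0 0 -0.18; 6.1 -4.7 0 0 0 -0.18; 2.9 -1.9 0 0 0 -0.08; 0 0 0 0 0 0")

```text
t: 8.38
eef_pos: [0.4628, -0.0931, 0.2519]
ee_rot: [-3.141, -0.0, -0.617]
force: [-0.2, 1.0, 0.0]
width: 0.0005
```

```bash
python3 -c "
from h import *
where();delta(tgt(35,36,23,.2115),35)
p=grab_frame('side');cv2.imwrite('pics/side5.png',cv2.resize(p['frame'][180:280,310:430,::-1],None,fx=6,fy=6,interpolation=cv2.INTER_CUBIC))"
```

```text
t 8.38 phi 35.3 r 36.8 t 23.4 z 0.2519 F [-0.2  1.   0. ] q [ 0.22  0.02 -0.42  0.   -1.14  0.73] rp [-3.141 -0.   ]
tool shift mm [-0.2 -1.  40.4] turn z -0.006
```

View pics/side5.png

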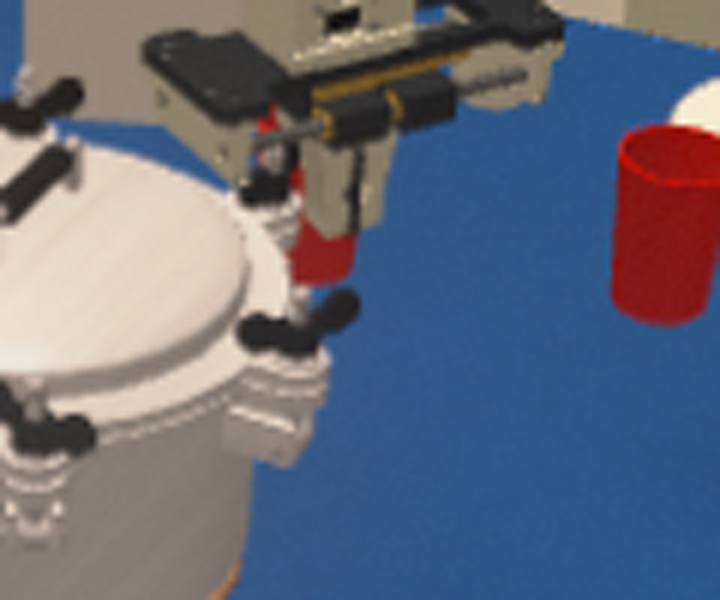

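Request:
step_arm(commands="0 0 14 0 0 0; 0 -1 14 0 0 0; 0 0 12 0 0 0; -4 0 0 0 0 0; -4 0 0 0 0 0; -2 0 0 0 0 0; -6.6 1.7 0 0 0 0.18; -6.6 1.7 0 0 0 0.18")

```text
t: 9.43
eef_pos: [0.4429, -0.0803, 0.2121]
ee_rot: [-3.14, -0.001, -0.982]
force: [1.0, -0.5, -0.1]
width: 0.0003
```

Request:
step_arm(commands="-6.6 1.7 0 0 0 0.18; -6.6 1.7 0 0 0 0.18; -6.6 1.7 0 0 0 0.18; -6.6 1.7 0 0 0 0.18; -6.6 1.7 0 0 0 0.18; 0 0 0 0 0 0")

```text
t: 10.18
eef_pos: [0.4273, -0.051, 0.212]
ee_rot: [-3.141, 0.0, -1.874]
force: [-0.6, -0.1, 0.4]
width: 0.0005
```

```bash
python3 -c "
from h import *
where()
p=grab_frame('side');cv2.imwrite('pics/side6.png',cv2.resize(p['frame'][180:280,310:430,::-1],None,fx=6,fy=6,interpolation=cv2.INTER_CUBIC))"
```

```text
t 10.18 phi 107.4 r 35.5 t 12.7 z 0.212 F [-0.6 -0.1  0.4] q [ 0.34 -0.02 -0.56  0.   -1.04 -0.65] rp [-3.141  0.   ]
```

View pics/side6.png

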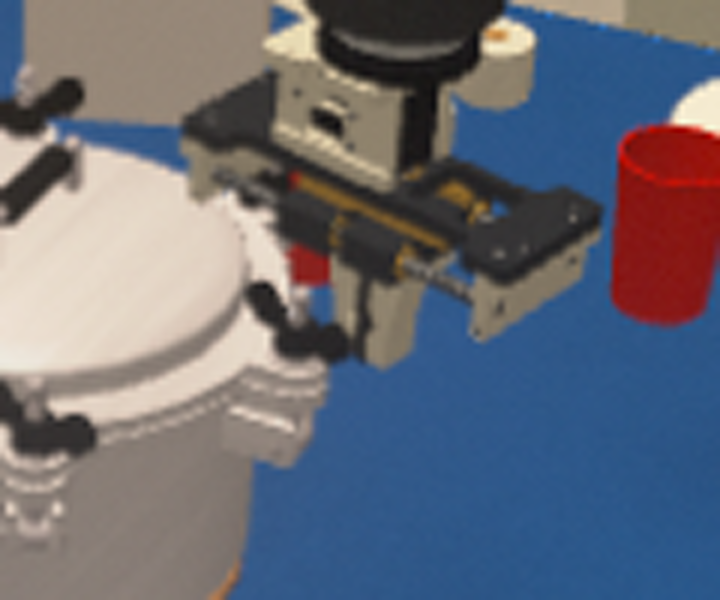

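Request:
step_arm(commands="-6.6 1.8 0 0 0 0.18; -6.6 1.8 0 0 0 0.18; -6.6 1.8 0 0 0 0.18; -6.6 1.8 0 0 0 0.18; -6.6 1.8 0 0 0 0.18; -6.6 1.8 0 0 0 0.18; -6.6 1.8 0 0 0 0.18; 0 0 0 0 0 0")

```text
t: 11.22
eef_pos: [0.452, -0.0138, 0.2115]
ee_rot: [-3.142, -0.0, -3.131]
force: [0.3, 0.2, -1.4]
width: 0.0009
```

Request:
step_arm(commands="-6.6 1.8 0 0 0 0.18; -6.6 1.8 0 0 0 0.18; -6.6 1.8 0 0 0 0.18; -3 1 0 0 0 0.08; 0 0 0 0 0 0")

```text
t: 11.85
eef_pos: [0.4751, -0.0128, 0.2116]
ee_rot: [3.142, 0.0, 2.533]
force: [-0.4, 0.5, -0.4]
width: 0.0005
```

```bash
python3 -c "
from h import *
where()"
```

```text
t 11.85 phi 214.9 r 35.9 t 12.7 z 0.2116 F [-0.4  0.5 -0.4] q [ 0.39  0.06 -0.47  0.   -1.04 -2.57] rp [3.142 0.   ]
```

Back for the next stroke.

Request:
step_arm(commands="5 0 0 0 0 0; 5 0 0 0 0 0; 0 0 -15 0 0 0; 0 0 -15 0 0 0; 0 0 -10 0 0 0; 6.1 -4.7 0 0 0 -0.18; 6.1 -4.7 0 0 0 -0.18; 6.1 -4.7 0 0 0 -0.18")

```text
t: 12.85
eef_pos: [0.4446, -0.0118, 0.2522]
ee_rot: [3.141, 0.001, 3.073]
force: [1.2, 1.3, -0.6]
width: 0.0004
```

Request:
step_arm(commands="6.1 -4.7 0 0 0 -0.18; 6.1 -4.7 0 0 0 -0.18; 6.1 -4.7 0 0 0 -0.18; 6.1 -4.7 0 0 0 -0.18; 6.1 -4.7 0 0 0 -0.18; 6.1 -4.7 0 0 0 -0.18; 6.1 -4.7 0 0 0 -0.18; 6.1 -4.7 0 0 0 -0.18")

```text
t: 13.85
eef_pos: [0.425, -0.065, 0.2522]
ee_rot: [-3.141, 0.0, -1.77]
force: [0.9, -0.5, 0.2]
width: 0.0006
```

Request:
step_arm(commands="6.1 -4.7 0 0 0 -0.18; 6.1 -4.7 0 0 0 -0.18; 6.1 -4.7 0 0 0 -0.18; 6.1 -4.7 0 0 0 -0.18; 6.1 -4.7 0 0 0 -0.18; 6.1 -4.7 0 0 0 -0.18; 2.9 -1.9 0 0 0 -0.08; 0 0 0 0 0 0")

```text
t: 14.85
eef_pos: [0.4631, -0.0925, 0.2519]
ee_rot: [-3.141, -0.0, -0.617]
force: [0.3, 0.7, -0.0]
width: 0.0003
```

```bash
python3 -c "
from h import *
where();delta(tgt(35,36,23,.2115),35)
p=grab_frame('side');cv2.imwrite('pics/side7.png',cv2.resize(p['frame'][180:280,310:430,::-1],None,fx=6,fy=6,interpolation=cv2.INTER_CUBIC))"
```

```text
t 14.85 phi 35.3 r 36.2 t 23.3 z 0.2519 F [ 0.3  0.7 -0. ] q [ 0.22  0.02 -0.42 -0.   -1.14  0.73] rp [-3.141 -0.   ]
tool shift mm [-0.1 -0.3 40.4] turn z -0.006
```

View pics/side7.png

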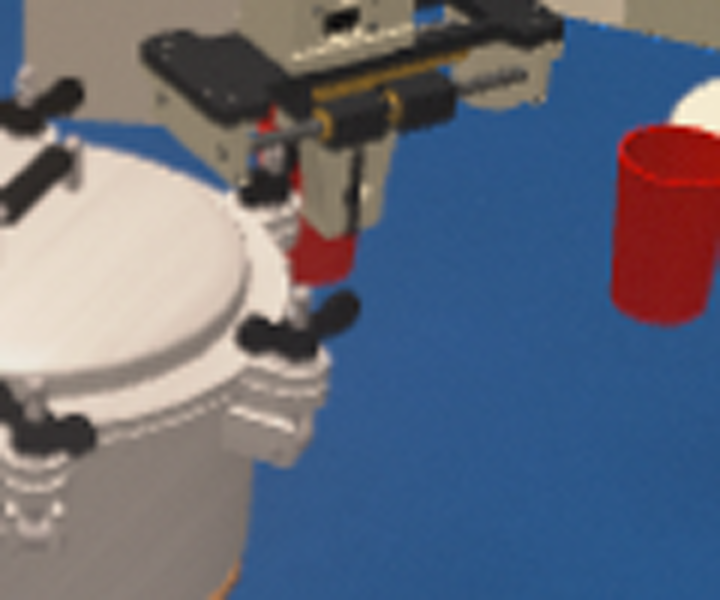

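Request:
step_arm(commands="0 0 14 0 0 0; 0 0 14 0 0 0; 0 0 13 0 0 0; -4 0 0 0 0 0; -4 0 0 0 0 0; -2 0 0 0 0 0; -6.6 1.7 0 0 0 0.18; -6.6 1.7 0 0 0 0.18")

```text
t: 15.9
eef_pos: [0.4427, -0.0806, 0.2111]
ee_rot: [-3.14, -0.001, -0.982]
force: [0.7, -0.9, -0.2]
width: 0.0004
```

Request:
step_arm(commands="-6.6 1.7 0 0 0 0.18; -6.6 1.7 0 0 0 0.18; -6.6 1.7 0 0 0 0.18; -6.6 1.7 0 0 0 0.18; -6.6 1.8 0 0 0 0.18; -6.6 1.8 0 0 0 0.18; -6.6 1.8 0 0 0 0.18; 0 0 0 0 0 0")

```text
t: 16.9
eef_pos: [0.4288, -0.0378, 0.2109]
ee_rot: [-3.141, 0.001, -2.234]
force: [0.4, -0.6, 0.8]
width: 0.0005
```

```bash
python3 -c "
from h import *
where()"
```

```text
t 16.9 phi 128.0 r 35.8 t 13.1 z 0.2109 F [ 0.4 -0.6  0.8] q [ 0.37 -0.02 -0.56  0.   -1.04 -1.04] rp [-3.141e+00  1.000e-03]
```

Request:
step_arm(commands="-4.4 1.3 0 0 0 0.12; -4.4 1.3 0 0 0 0.12; -4.4 1.3 0 0 0 0.12; -4.4 1.3 0 0 0 0.12; 0 0 0 0 0 0; 0 0 0 0 0 0")

```text
t: 17.65
eef_pos: [0.4384, -0.0227, 0.2107]
ee_rot: [-3.142, 0.0, -2.711]
force: [-0.1, 0.3, -0.9]
width: 0.0003
```

```bash
python3 -c "
from h import *
where()"
```

```text
t 17.65 phi 155.3 r 35.4 t 13.0 z 0.2107 F [-0.1  0.3 -0.9] q [ 0.4  -0.01 -0.54  0.   -1.03 -1.54] rp [-3.142  0.   ]
```

Request:
step_arm(commands="-1.8 0.6 0 0 0 0.05; -1.8 0.6 0 0 0 0.05; 0 0 0 0 0 0")

```text
t: 18.02
eef_pos: [0.4411, -0.0202, 0.2106]
ee_rot: [3.142, 0.0, -2.813]
force: [-0.8, 0.5, 0.2]
width: 0.001
```

Request:
step_arm(commands="-1.8 0.6 0 0 0 0.05; -1.8 0.6 0 0 0 0.05; 0 0 0 0 0 0")

```text
t: 18.4
eef_pos: [0.4442, -0.018, 0.2106]
ee_rot: [3.142, 0.0, -2.913]
force: [-0.1, 1.6, 0.3]
width: 0.0004
```

Request:
step_arm(commands="-1.8 0.6 0 0 0 0.05; -1.8 0.6 0 0 0 0.05; 0 0 0 0 0 0")

```text
t: 18.77
eef_pos: [0.4475, -0.016, 0.2105]
ee_rot: [3.142, -0.0, -3.013]
force: [-1.6, 0.0, -0.6]
width: 0.0002
```

Request:
step_arm(commands="-1.8 0.6 0 0 0 0.05; -1.8 0.6 0 0 0 0.05; 0 0 0 0 0 0")

```text
t: 19.15
eef_pos: [0.4509, -0.0145, 0.2105]
ee_rot: [3.142, -0.0, -3.113]
force: [-0.3, -0.4, -0.5]
width: 0.0004
```

Request:
step_arm(commands="-2.2 0.7 0 0 0 0.06; -2.2 0.7 0 0 0 0.06; 0 0 0 0 0 0")

```text
t: 19.52
eef_pos: [0.4554, -0.0131, 0.2105]
ee_rot: [-3.142, -0.0, 3.05]
force: [-0.4, 0.1, 0.1]
width: 0.0005
```

Request:
step_arm(commands="-2.2 0.7 0 0 0 0.06; -2.2 0.7 0 0 0 0.06; 0 0 0 0 0 0")

```text
t: 19.9
eef_pos: [0.46, -0.0123, 0.2106]
ee_rot: [-3.142, 0.0, 2.93]
force: [-0.4, 1.0, -0.8]
width: 0.0005
```

Request:
step_arm(commands="-2.2 0.7 0 0 0 0.06; -2.2 0.7 0 0 0 0.06; 0 0 0 0 0 0")

```text
t: 20.27
eef_pos: [0.4645, -0.012, 0.2106]
ee_rot: [-3.142, 0.0, 2.81]
force: [-0.0, 0.6, 0.4]
width: 0.0007
```

Request:
step_arm(commands="-2.2 0.7 0 0 0 0.06; -2.2 0.7 0 0 0 0.06; 0 0 0 0 0 0")

```text
t: 20.65
eef_pos: [0.4691, -0.0122, 0.2106]
ee_rot: [-3.142, 0.0, 2.69]
force: [-0.7, 0.2, -0.1]
width: 0.0008
```

Request:
step_arm(commands="-2.2 0.7 0 0 0 0.06; -2.2 0.7 0 0 0 0.06; -0.7 0.2 0 0 0 0.02; 0 0 0 0 0 0")

```text
t: 21.15
eef_pos: [0.4743, -0.0132, 0.2106]
ee_rot: [3.142, 0.0, 2.55]
force: [-0.5, 1.1, -0.3]
width: 0.0006
```

```bash
python3 -c "
from h import *
where()"
```

```text
t 21.15 phi 213.9 r 35.3 t 12.5 z 0.2106 F [-0.5  1.1 -0.3] q [ 0.39  0.06 -0.48  0.   -1.04 -2.55] rp [3.142 0.   ]
```

Request:
step_arm(commands="5 0 0 0 0 0; 5 0 0 0 0 0; 0 0 -15 0 0 0; 0 0 -15 0 0 0; 0 0 -10 0 0 0; 6.1 -4.7 0 0 0 -0.18; 6.1 -4.7 0 0 0 -0.18; 6.1 -4.7 0 0 0 -0.18")

```text
t: 22.15
eef_pos: [0.4438, -0.0131, 0.2512]
ee_rot: [3.141, 0.001, 3.093]
force: [-0.3, -0.2, -0.3]
width: 0.0008
```

Request:
step_arm(commands="6.1 -4.7 0 0 0 -0.18; 6.1 -4.7 0 0 0 -0.18; 6.1 -4.7 0 0 0 -0.18; 6.1 -4.7 0 0 0 -0.18; 6.1 -4.7 0 0 0 -0.18; 6.1 -4.7 0 0 0 -0.18; 6.1 -4.7 0 0 0 -0.18; 6.1 -4.7 0 0 0 -0.18")

```text
t: 23.15
eef_pos: [0.4253, -0.0667, 0.2512]
ee_rot: [-3.141, 0.0, -1.75]
force: [-0.6, 0.4, -0.1]
width: 0.0004
```

Request:
step_arm(commands="6.1 -4.7 0 0 0 -0.18; 6.1 -4.7 0 0 0 -0.18; 6.1 -4.7 0 0 0 -0.18; 6.1 -4.7 0 0 0 -0.18; 6.1 -4.7 0 0 0 -0.18; 6.1 -4.7 0 0 0 -0.18; 2.9 -1.9 0 0 0 -0.08; 0 0 0 0 0 0")

```text
t: 24.15
eef_pos: [0.464, -0.0934, 0.2509]
ee_rot: [-3.141, -0.0, -0.597]
force: [-0.4, -0.0, -0.2]
width: 0.0006
```

```bash
python3 -c "
from h import *
where();delta(tgt(34.5,36,23,.2107),34.5)
p=grab_frame('side');cv2.imwrite('pics/side8.png',cv2.resize(p['frame'][180:280,310:430,::-1],None,fx=6,fy=6,interpolation=cv2.INTER_CUBIC))"
```

```text
t 24.15 phi 34.2 r 36.9 t 23.8 z 0.2509 F [-0.4 -0.  -0.2] q [ 0.22  0.02 -0.42  0.   -1.13  0.76] rp [-3.141 -0.   ]
tool shift mm [-1.  -0.8 40.2] turn z 0.005
```

View pics/side8.png

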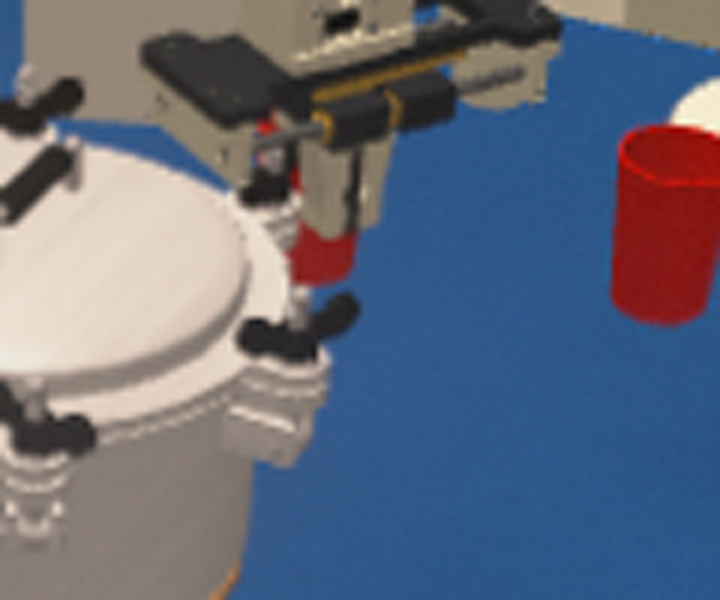

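Request:
step_arm(commands="0 0 14 0 0 0; 0 -1 14 0 0 0; 0 0 12 0 0 0; -4 0 0 0 0 0; -3 0 0 0 0 0; -2 0 0 0 0 0; -1.5 0 0 0 0 0; 0 0 0 0 0 0")

```text
t: 25.2
eef_pos: [0.4557, -0.0866, 0.2109]
ee_rot: [-3.141, -0.001, -0.596]
force: [0.2, -0.6, -0.6]
width: 0.0003
```

```bash
python3 -c "
from h import *
where()"
```

```text
t 25.2 phi 34.1 r 35.9 t 13.1 z 0.2109 F [ 0.2 -0.6 -0.6] q [ 0.24  0.04 -0.5   0.   -1.04  0.74] rp [-3.141e+00 -1.000e-03]
```

Request:
step_arm(commands="-2.2 0.7 0 0 0 0.06; -2.2 0.7 0 0 0 0.06; 0 0 0 0 0 0")

```text
t: 25.58
eef_pos: [0.4514, -0.0851, 0.2108]
ee_rot: [-3.141, -0.0, -0.715]
force: [1.1, -0.0, 0.2]
width: 0.0005
```

Request:
step_arm(commands="-2.2 0.7 0 0 0 0.06; -2.2 0.7 0 0 0 0.06; 0 0 0 0 0 0")

```text
t: 25.95
eef_pos: [0.4472, -0.0832, 0.2107]
ee_rot: [-3.141, -0.0, -0.834]
force: [0.8, 0.2, 0.4]
width: 0.0003
```

Request:
step_arm(commands="-2.2 0.7 0 0 0 0.06; -2.2 0.7 0 0 0 0.06; 0 0 0 0 0 0")

```text
t: 26.32
eef_pos: [0.4432, -0.0808, 0.2106]
ee_rot: [-3.141, -0.0, -0.953]
force: [0.1, -0.5, 0.5]
width: 0.0002
```

Request:
step_arm(commands="-2.2 0.7 0 0 0 0.06; -2.2 0.7 0 0 0 0.06; 0 0 0 0 0 0")

```text
t: 26.7
eef_pos: [0.4395, -0.0779, 0.2105]
ee_rot: [3.141, 0.0, -1.073]
force: [0.3, -0.2, 2.0]
width: 0.0003
```

Request:
step_arm(commands="-2.2 0.7 0 0 0 0.06; -2.2 0.7 0 0 0 0.06; 0 0 0 0 0 0")

```text
t: 27.08
eef_pos: [0.4362, -0.0746, 0.2105]
ee_rot: [3.141, 0.0, -1.193]
force: [0.4, -0.7, 0.1]
width: 0.0004
```

Request:
step_arm(commands="-2.2 0.7 0 0 0 0.06; -2.2 0.7 0 0 0 0.06; 0 0 0 0 0 0")

```text
t: 27.45
eef_pos: [0.4335, -0.071, 0.2105]
ee_rot: [3.141, 0.0, -1.313]
force: [-0.1, -0.6, -0.2]
width: 0.0004
```

Request:
step_arm(commands="-2.2 0.7 0 0 0 0.06; -2.2 0.7 0 0 0 0.06; 0 0 0 0 0 0")

```text
t: 27.82
eef_pos: [0.4311, -0.067, 0.2105]
ee_rot: [3.141, 0.0, -1.433]
force: [-0.2, 0.2, 0.1]
width: 0.0005
```

Request:
step_arm(commands="-2.2 0.7 0 0 0 0.06; -2.2 0.7 0 0 0 0.06; 0 0 0 0 0 0")

```text
t: 28.2
eef_pos: [0.4294, -0.0636, 0.2106]
ee_rot: [3.141, -0.002, -1.553]
force: [3.1, -6.8, -1.0]
width: 0.0003
```

```bash
python3 -c "
from h import *
where()
s=get_state();print(s['moment'])
p=grab_frame('side');cv2.imwrite('pics/side9.png',cv2.resize(p['frame'][180:280,310:430,::-1],None,fx=6,fy=6,interpolation=cv2.INTER_CUBIC));where()"
```

```text
t 28.2 phi 89.0 r 35.9 t 13.4 z 0.2106 F [ 3.1 -6.8 -1. ] q [ 0.31 -0.02 -0.55  0.   -1.03 -0.29] rp [ 3.141e+00 -2.000e-03]
[-2.33706622 -0.75392633 -0.10500142]
t 28.25 phi 88.9 r 35.9 t 13.4 z 0.2106 F [ 1.9 -6.4 -1.2] q [ 0.31 -0.02 -0.55  0.   -1.03 -0.29] rp [ 3.141e+00 -2.000e-03]
```

View pics/side9.png

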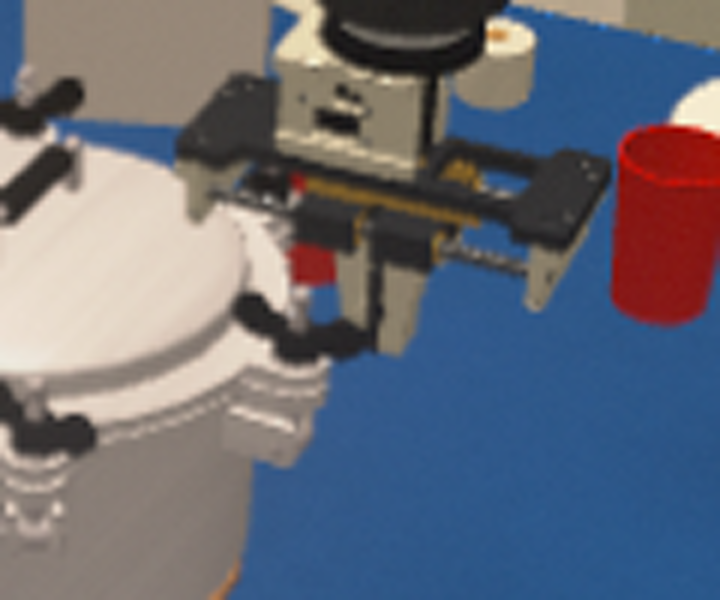

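Request:
step_arm(commands="-0.7 0.2 0 0 0 0.02; 0 0 0 0 0 0")

```text
t: 28.5
eef_pos: [0.4292, -0.0632, 0.2106]
ee_rot: [3.141, -0.002, -1.573]
force: [2.7, -7.7, -2.3]
width: 0.0004
```

```bash
python3 -c "
from h import *
where()
s=get_state();print(s['moment'])"
```

```text
t 28.5 phi 90.1 r 35.8 t 13.8 z 0.2106 F [ 2.7 -7.7 -2.3] q [ 0.31 -0.02 -0.55  0.   -1.04 -0.32] rp [ 3.141e+00 -2.000e-03]
[-2.88993259 -0.86621232 -0.1662333 ]
```

Request:
step_arm(commands="1 0 0 0 0 0; 2 0 0 0 0 0; 4 0 0 0 0 0; 4 0 0 0 0 0; 0 0 0 0 0 0")

```text
t: 29.12
eef_pos: [0.429, -0.0733, 0.2105]
ee_rot: [3.142, 0.0, -1.576]
force: [-1.0, 0.5, -1.0]
width: 0.0003
```

```bash
python3 -c "
from h import *
where()
p=grab_frame('side');cv2.imwrite('pics/side10.png',cv2.resize(p['frame'][180:280,310:430,::-1],None,fx=6,fy=6,interpolation=cv2.INTER_CUBIC));where()"
```

```text
t 29.12 phi 90.3 r 35.9 t 24.0 z 0.2105 F [-1.   0.5 -1. ] q [ 0.29 -0.01 -0.55 -0.   -1.03 -0.29] rp [3.142 0.   ]
t 29.18 phi 90.3 r 35.9 t 23.9 z 0.2105 F [0.3 0.2 0.3] q [ 0.29 -0.01 -0.55 -0.   -1.03 -0.29] rp [3.142 0.   ]
```

View pics/side10.png

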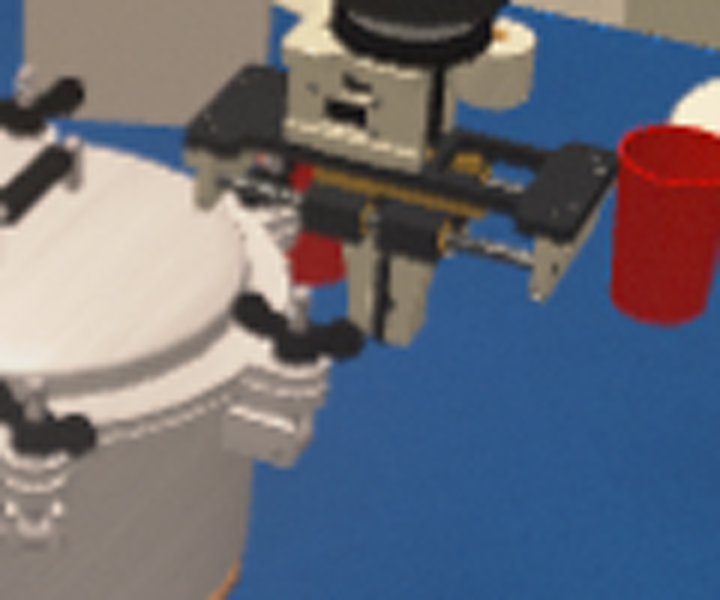

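Request:
step_arm(commands="-4 0 0 0 0 0; -3 0 0 0 0 0; -2 0 0 0 0 0; -1.5 0 0 0 0 0; 0 0 0 0 0 0")

```text
t: 29.8
eef_pos: [0.429, -0.0633, 0.2107]
ee_rot: [3.141, -0.002, -1.575]
force: [1.0, -6.8, -0.3]
width: 0.0005
```

```bash
python3 -c "
from h import *
where()"
```

```text
t 29.8 phi 90.3 r 35.9 t 13.9 z 0.2107 F [ 1.  -6.8 -0.3] q [ 0.31 -0.02 -0.55  0.   -1.04 -0.32] rp [ 3.141e+00 -2.000e-03]
```

Firm at the same angle with about the same force: snug. Now back off, lift and clear away.

Request:
step_arm(commands="1 0 0 0 0 0; 3 0 0 0 0 0; 6 0 0 0 0 0; 0 0 -15 0 0 0; 0 0 -20 0 0 0; 0 0 -25 0 0 0; 0 0 -20 0 0 0; 20 0 0 0 0 0")

```text
t: 30.8
eef_pos: [0.4298, -0.0923, 0.2923]
ee_rot: [-3.138, 0.001, -1.574]
force: [-0.6, 0.3, -0.3]
width: 0.0003
```

Request:
step_arm(commands="35 0 0 0 0 0; 40 0 0 0 0 0; 40 0 0 0 0 0; 40 0 0 0 0 0; 35 0 0 0 0 0; 20 0 0 0 0 0; 0 0 0 0 0 0; 0 0 0 0 0 0")

```text
t: 31.8
eef_pos: [0.4276, -0.3024, 0.2904]
ee_rot: [3.141, 0.0, -1.576]
force: [-0.1, -0.1, -1.2]
width: 0.0008
```

```bash
python3 - <<'E'
from h import *
where()
p=grab_frame('top');save(p,"top11")
for o in("wing_nut","weight","cup_a","jug"): print(o,[(np.round(r["pixel"]),round(r["conf"],2)) for r in recognise(p,o)][:3])
cv2.imwrite('pics/nut11.png',cv2.resize(p['frame'][255:305,315:385,::-1],None,fx=10,fy=10,interpolation=cv2.INTER_CUBIC))
p=grab_frame('side');cv2.imwrite('pics/side11.png',cv2.resize(p['frame'][180:300,250:380,::-1],None,fx=5,fy=5,interpolation=cv2.INTER_CUBIC))
for o in("cup_a","jug","weight"): print(o,[(np.round(r["pixel"]),round(r["conf"],2)) for r in recognise(p,o)][:3])
E
```

```text
t 31.8 phi 90.3 r 36.0 t 253.1 z 0.2904 F [-0.1 -0.1 -1.2] q [-0.24  0.08 -0.26 -0.   -1.23  0.24] rp [3.141 0.   ]
wing_nut [(array([352., 279.]), 0.69), (array([340., 210.]), 0.43)]
weight []
cup_a [(array([481., 233.]), 0.84), (array([502., 320.]), 0.74), (array([340., 210.]), 0.56)]
jug [(array([174., 247.]), 0.68)]
cup_a [(array([422., 217.]), 0.8), (array([362., 206.]), 0.69)]
jug [(array([255., 359.]), 0.72), (array([357., 240.]), 0.64)]
weight [(array([288., 220.]), 0.56)]
```

View pics/top11.png

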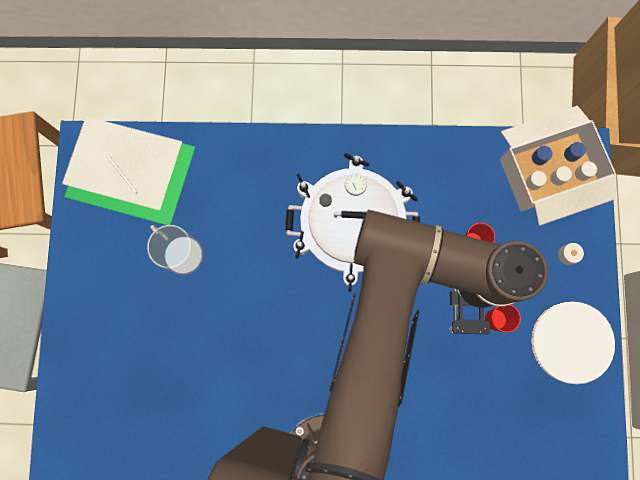

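View pics/nut11.png

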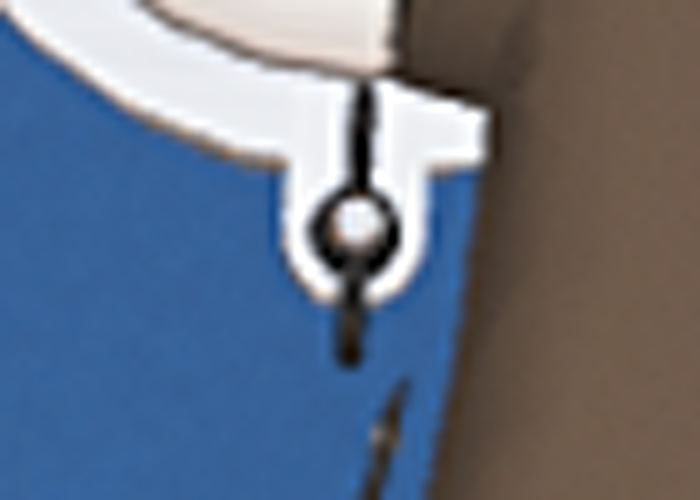

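View pics/side11.png

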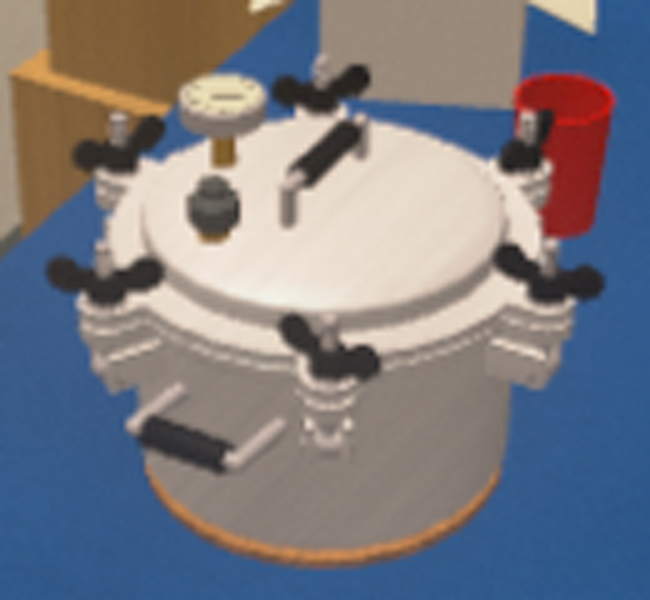

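```bash
python3 -c "
from h import *
s=get_state();print(s['t'],s['force']);print(job_done())"
```

```text
32.25 [ 0.41823873 -0.04731058  0.91243668]
the job is handed in; nothing more can be done
None
```

The loose wing nut opposite the gauge is snug, and I handed the job in at 32 s of the 61 allowed. I turned it clockwise about 475 degrees (8.3 rad) in four strokes, with the closed fingertips pushing on the back of one wing at a time and never gripping the nut.

- **Tightness:** The nut turned with no clear force (readings within sensor noise) until it met its stop at about 7 N. I nudged it slightly to about 8 N, backed off, and pushed again. It stopped at the same angle with 6.8 N, so it had not sprung back.
- **Final pictures:** The wings now lie in line with the cooker's middle. The weight, both cups and the jug look to be where they started, and the arm is clear of everything, with the force reading near zero.
- **Checks that disagreed:** The detector missed the weight in the last top picture, but it found it in the side picture and it shows in both. My two estimates of the nut's position differed by about 3 mm, within what the strokes could tolerate.

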